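# File the last case into the packed carton

### The job

Lay the green case gently down onto its long narrow side (not dropping it or knocking it over) and let go of it outside the row; then take it again and push it, end first through the carton's open front, into the tight gap between the third and fourth blue cases, nudging them apart, until it is fully home against the back and flush with the others. All six cases must stand straight, upright and fully home at the end, none toppled on the way; leave the tape, the marker and the jar where they are.

Things in the scene. Friction and masses are not known exactly. Their poses are not given: they have to be found in the camera images.
- case_mid (a point): Centre of the green case to be filed: same make and size as the blue ones, the same either way round. z along its 150 mm length, y along its 42 mm thickness, x along its 100 mm side; edges round its two 42 x 100 mm ends rounded to 9 mm. Starts on the bare table upright on one of those ends, 150 mm tall (z vertical). In the row x is vertical and z lies along the carton's x.
- carton: Fixed cardboard carton with the row of blue cases, open on top and at the front (its -x, towards the robot). Origin on the table top under the middle of the row; x from the open front to the back, y along the row to the left, z up. Inside 264 mm wide (y -132 to +132 mm); side walls 70 mm high from x = -65 mm to the back. A case fully home has its centre at x = 0 and its front end at x = -75 mm.
- carton_back (a point): Middle of the inner face of the carton's back wall (90 mm high), at x = +76 mm from the carton's origin and 4 mm above the table: the back stop of the row.
- carton_flap (a point): Front edge of the carton's floor, at x = -245 mm from its origin. The floor is 4 mm thick, 274 mm wide and runs out to the front as a flat flap level with it, so a case standing in the carton or on the flap has its centre 54 mm above the table.
- row1_mid (a point): Blue hard plastic case (leftmost, next to the carton's +y wall), 150 mm long, 42 mm thick, 100 mm high as it stands in the row, 0.2 to 0.35 kg, its four vertical edges rounded to 9 mm radius. Point at its centre, 50 mm above its underside; x along its length, y along its thickness, z up.
- row2_mid (a point): Blue hard plastic case (second from the left), 150 mm long, 42 mm thick, 100 mm high as it stands in the row, 0.2 to 0.35 kg, its four vertical edges rounded to 9 mm radius. Point at its centre, 50 mm above its underside; x along its length, y along its thickness, z up.
- row3_mid (a point): Blue hard plastic case (third from the left, left edge of the gap), 150 mm long, 42 mm thick, 100 mm high as it stands in the row, 0.2 to 0.35 kg, its four vertical edges rounded to 9 mm radius. Point at its centre, 50 mm above its underside; x along its length, y along its thickness, z up. The gap is 4 to 8 mm narrower than a case.
- row4_mid (a point): Blue hard plastic case (fourth, right edge of the gap), 150 mm long, 42 mm thick, 100 mm high as it stands in the row, 0.2 to 0.35 kg, its four vertical edges rounded to 9 mm radius. Point at its centre, 50 mm above its underside; x along its length, y along its thickness, z up. The row has 16 to 20 mm of free play, mostly at the side walls, and slides on the floor.
- row5_mid (a point): Blue hard plastic case (rightmost, next to the carton's -y wall), 150 mm long, 42 mm thick, 100 mm high as it stands in the row, 0.2 to 0.35 kg, its four vertical edges rounded to 9 mm radius. Point at its centre, 50 mm above its underside; x along its length, y along its thickness, z up.
- tape: Bystander: yellow roll of tape lying flat, 100 mm across, 48 mm high; origin under its centre.
- marker: Bystander: blank yellow tent-shaped marker, 90 mm wide, 115 mm high; origin under its centre.
- jar: Bystander: white jar with a red cap, 64 mm across, 85 mm high; origin under its centre.
There are look-alikes about, which are no part of the job. What is shaped like the part that bears row5_mid but brown is not meant.

How it is judged:
By the outcome, as a careful person would: the job done as asked, in the order asked, and still so for the second after the job is handed in, with the robot touching nothing.
It also fails if it takes over 72 s, if anything falls off the work surface, if the arm or the gripper's body presses on something with over 40 N, if the wrist force passes 120 N, or if a joint passes its speed limit or range.

### The arm

A 6-joint arm with a two-finger parallel gripper is mounted at the origin on the work surface. World frame = base frame: x ahead of the robot, y to its left, z up, the work surface at z = 0. Lengths are in mm, angles in rad, forces in N, time in s.
With the tool pointing down it reaches from about 350 to 875 mm from the base axis. Payload 4.2 kg.
Tool frame: the origin (TCP) lies midway between the tips of the shut fingers; the grasp point (between the pads) lies 19 mm behind it; z points along the fingers, y is the line along which they close (so a half turn about z gives the same grasp; the last joint's range is limited). The gripper opens to 87 mm and grips with 3 to 60 N. Pads are 19 mm wide; open, the fingers measure 117 mm over their backs; the gripper's body (75 mm by 190 mm) begins 51 mm behind the grasp point.
Start: joints at [1.458, 0.385, 0.008, 0, -1.194, -0.259], TCP at [227.025, 582.287, 189.45] pointing down, gripper open.
Joint ranges: [-3.14, 3.14], [-1.21, 2.06], [-1.07, 1.41], [-3.16, 2.05], [-2.99, -0.16], [-3.1, 3.1]. Speed limits (rad/s): [2.79, 2.79, 3.14, 3.14, 3.14, 3.14].

### API

Orientations are given as a unit quaternion [x, y, z, w].
In Python, from station import robot, optics gives the robot as it stands.
- The arm moves only by the tool carry_out, never from a script. Its argument "series" is a list of rows, each a list of 7 numbers: the turn, a rotation vector about the world's x, y, z in degrees, then the shift along the world's x, y, z in cm, then the opening, from 0 (shut) to 1 (fully open). A call has exactly 5 rows; each row shifts and turns the commanded pose from where the row before left it; what a row does not reach is not made up. A row lasts 1/8 s, in which the tool goes at most 62.5 mm and 10.7 degrees, less where a joint would pass 70% of its speed; a pose out of reach is approached as far as the arm can. A call with a gripper value outside its range is refused whole. The fingers move at their own pace and stop on an object; "grip_force" is the grip in N (left out, the last holds). Time passes only in rows, so rows that do not move let the fingers close, or fill a call up. It gives the time, the measured TCP pose, the force, the opening and the grip force at its end, in the units of the state.
- robot.get_obs(): the state, without advancing time (a new reading comes with each control period).
- optics.camera(name): name is "side" or "top" or "wrist"; returns (picture, depth): 420x560x3 uint8, blue, green, red; 420x560 float32, mm along the optical axis (not along the pixel's ray), 0 where there is no reading.
- optics.camera_params(name): a dict with "K" (3x3 intrinsics, pixels), "rvec" (rotation vector, rad) and "tvec" (3), from world to camera coordinates, as OpenCV has them; the wrist camera has in their place "hand_eye" (4x4, takes a point from camera to tool coordinates, whose origin is the TCP and whose axes are the flange's). Camera axes: x right, y down, z forward; pixel columns grow to the right and rows downward; lengths in mm; the calibration is good to about 2 mm. A picture is of the moment at which its call begins: read the wrist's pose just before it. camera_params takes no time and is no camera call.
- robot.sign_off(): hands the job in; it is judged then, once.
The state is a dict: "t": time; "joints": joint angles; "dq": joint speeds; "effort": joint torques, N m; "tcp_pos": TCP position; "tcp_rot": TCP orientation; "ft_force": force on the tool from outside, world axes, zero at the start; "ft_torque": the same for the moment, N m; "grip_width": finger opening in mm; "grip_force": force on a finger pad.
Only numpy, scipy, OpenCV 4.12 (cv2) and the standard library are available. Lean on these libraries where they do the work, as an engineer would, in place of code of your own. Each camera call takes 0.05 s, during which the arm holds its last target. There are 200 camera calls.

## Working session

There is one attempt and no reset: what is moved stays moved. The work goes in short steps, Python scripts to look and compute and a tool call to move; the robot and the scene stay as the last step left them, time stands still between calls to the robot, and variables do not carry over. Pictures are saved under pics/ and viewed, at most 10 in all, crops included, and the job is handed in when it is done.

Besides the shell and the picture viewer there is one more tool, called after "Call:" as name([rows], argument=value, ...), one row to a line, values as JSON. carry_out: Moves the arm, as the interface text tells. Its arguments: {"type":"object","properties":{"series":{"type":"array"},"grip_force":{"type":"number"}},"required":["series"]}

```bash
mkdir -p pics; ls; python3 - <<'E'
from station import robot, optics
import cv2,numpy as np
o=robot.get_obs();print({k:np.round(v,3) for k,v in o.items()})
for n in("side","top"):
    p,d=optics.camera(n);cv2.imwrite(f"pics/{n}0.png",p);np.save(f"pics/{n}0.npy",d)
    print(n,optics.camera_params(n))
print(optics.camera_params("wrist"))
E
```

```text
pics
{'t': np.float64(0.0), 'joints': array([ 1.458,  0.386,  0.007, -0.   , -1.194, -0.259]), 'dq': array([-0.   , -0.001, -0.   , -0.   , -0.001, -0.001]), 'effort': array([-1.0000e-03, -3.9067e+01,  1.8741e+01,  4.2200e+00,  1.1000e-02,
       -0.0000e+00]), 'tcp_pos': array([226.784, 581.688, 188.368]), 'tcp_rot': array([ 0.983, -0.185, -0.   ,  0.001]), 'ft_force': array([ 0.021, -0.788, -0.002]), 'ft_torque': array([-0.01 ,  0.013,  0.011]), 'grip_force': np.float64(0.0), 'grip_width': np.float64(87.213)}
side {'K': array([[401.70741767,   0.        , 281.92691454],
       [  0.        , 401.70741767, 213.13332979],
       [  0.        ,   0.        ,   1.        ]]), 'rvec': array([ 1.02185394, -2.40593968,  1.1023696 ]), 'tvec': array([415.34269222, 293.23841537, 622.92859573])}
top {'K': array([[398.38167522,   0.        , 287.1853159 ],
       [  0.        , 398.38167522, 208.92203024],
       [  0.        ,   0.        ,   1.        ]]), 'rvec': array([ 2.14515869, -2.20137175,  0.17080096]), 'tvec': array([ 41.55413655, 556.87558219, 813.47608375])}
{'K': array([[291.19204656,   0.        , 277.23652808],
       [  0.        , 291.19204656, 211.62324292],
       [  0.        ,   0.        ,   1.        ]]), 'hand_eye': array([[-1.37084457e-03, -9.55173076e-01, -2.96044787e-01,
         8.18420754e+01],
       [ 9.99998754e-01, -1.54109079e-03,  3.41723857e-04,
         3.15850110e-01],
       [-7.82637322e-04, -2.96043950e-01,  9.55173998e-01,
        -1.94426192e+02],
       [ 0.00000000e+00,  0.00000000e+00,  0.00000000e+00,
         1.00000000e+00]])}
```

View pics/top0.png

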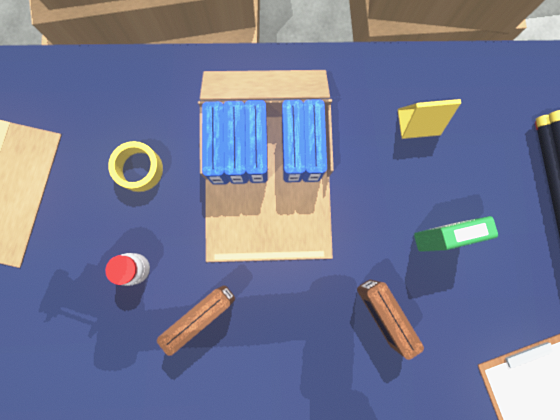

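View pics/side0.png

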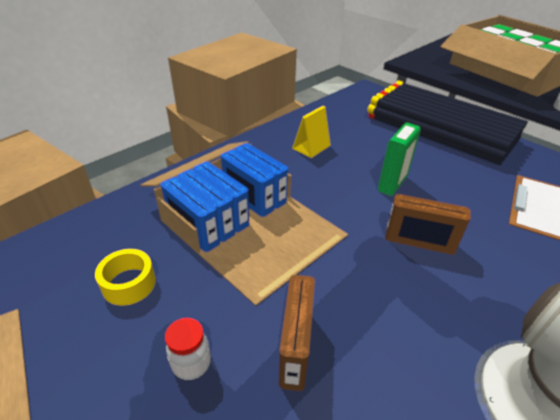

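The top view shows the carton with five blue cases (gap near (275,140)), and the only green case at (457,235). The brown look-alikes at (195,322) and (392,320) are the wrong colour. The tape is at (135,166), the jar at (125,268) and the marker at (430,118). Next I'll measure these from the depth.

```bash
cat > h.py <<'E'
import numpy as np,cv2
from scipy.spatial.transform import Rotation as R
from station import robot,optics
def cloud(n,p=None,d=None):
    """picture, world points (420x560x3), validity"""
    o=robot.get_obs() if n=="wrist" else None
    if p is None:p,d=optics.camera(n)
    c=optics.camera_params(n);K=c["K"]
    v,u=np.mgrid[:420,:560]
    P=np.stack([(u-K[0,2])/K[0,0]*d,(v-K[1,2])/K[1,1]*d,d],-1)
    if n=="wrist":
        H=c["hand_eye"];P=P@H[:3,:3].T+H[:3,3]
        P=P@R.from_quat(o["tcp_rot"]).as_matrix().T+o["tcp_pos"]
    else:
        M=cv2.Rodrigues(c["rvec"])[0];P=(P-c["tvec"])@M
    return p,P,d>0
def mask(p,col):
    h=cv2.cvtColor(p,cv2.COLOR_BGR2HSV)
    r={"green":((50,90,40),(80,255,255)),"blue":((100,140,90),(118,255,255)),"brown":((0,90,30),(14,255,180))}[col]
    return cv2.inRange(h,*r)>0
def rect(q):
    (c,s,a)=cv2.minAreaRect(q[:,:2].astype(np.float32));return np.round(c,1),np.round(s,1),round(a,1)
E
python3 - <<'E'
from h import *
for n in("top","side"):
    p,P,v=cloud(n,cv2.imread(f"pics/{n}0.png"),np.load(f"pics/{n}0.npy"))
    print(n,"table z",np.median(P[300:400,60:140][v[300:400,60:140]][:,2]))
    g=P[mask(p,"green")&v];g=g[(np.hypot(g[:,0],g[:,1])<900)]
    print("green n,z",len(g),np.percentile(g[:,2],[1,50,99]))
    near=(np.abs(P[...,:2]-np.median(g[:,:2],0))<90).all(-1)&v
    for lo,hi in((135,165),(20,130)):
        q=P[near&(P[...,2]>lo)&(P[...,2]<hi)]
        if len(q)>10:print("green",lo,rect(q),len(q))
    m=(mask(p,"blue")&v&(P[...,2]>95)&(P[...,2]<115)).astype(np.uint8)
    k,l,s,c=cv2.connectedComponentsWithStats(m)
    for i in range(1,k):
        if s[i,4]>100:print("blue",rect(P[l==i]),s[i],P[l==i][:,2].mean().round(1))
    m=(mask(p,"brown")&v&(P[...,2]>90)&(P[...,2]<115)).astype(np.uint8)
    k,l,s,c=cv2.connectedComponentsWithStats(m)
    for i in range(1,k):
        if s[i,4]>150:print("brown",rect(P[l==i]),c[i])
p=cv2.imread("pics/top0.png");cv2.imwrite("pics/c1.png",cv2.resize(p[190:290,390:520],None,fx=5,fy=5))
E
```

```text
top table z -0.5693080010599494
green n,z 1318 [  2.08143022 145.95160445 151.87222098]
green 135 (array([ 492.7, -304.9]), array([ 42. , 100.9]), 11.6) 1237
green 20 (array([ 508.5, -294. ]), array([ 38.7, 108.2]), 34.7) 501
blue (array([696.4, 130.4]), array([152. , 125.4]), 0.2) [ 203  100   64   76 3589] 103.4
blue (array([696.2,  -8.7]), array([ 84.3, 149.2]), 89.9) [ 283  100   44   74 1886] 103.4
brown (array([319.3, 239.2]), array([40.6, 79.2]), 38.6) [174.84057971 341.28985507]
side table z -1.2732700298568829
green n,z 1344 [  1.39983048  93.54047889 148.73419731]
green 135 (array([ 489.1, -296.1]), array([42.1, 98.4]), 10.8) 462
green 20 (array([ 471.3, -288.6]), array([102.4,  39.8]), 76.0) 1003
blue (array([694.2,  -3.1]), array([152.5,  86.4]), 0.7) [ 221  144   67   42 1472] 101.6
blue (array([693.4, 136.2]), array([152.6, 129.5]), 0.1) [ 161  162   87   58 2785] 101.8
brown (array([ 329., -165.]), array([149.3,  46.7]), 28.9) [431.75529213 208.43099069]
brown (array([339.1, 217.3]), array([ 41.2, 152. ]), 38.7) [297.26003735 319.08683473]
```

View pics/c1.png

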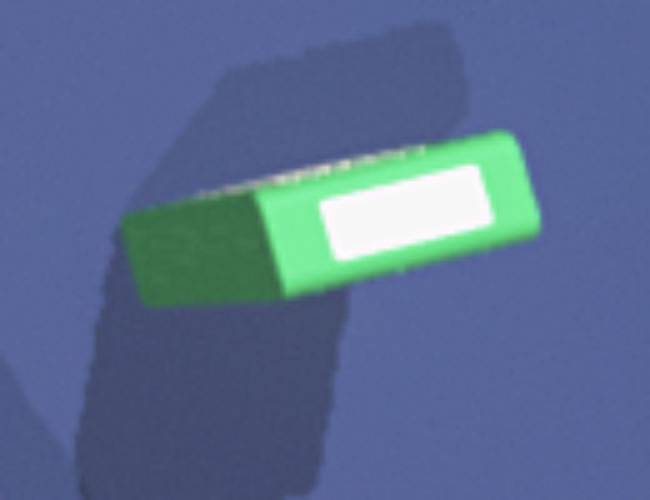

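The crop confirms the green case upright on its small end, with its label on top. It is centred near (491,-300), with the thickness direction about 11.6° from +x. I'll move above it.

Call:
carry_out([
  [0,0,-2.8,1.3,-4.4,1.5,1],
  [0,0,-2.8,1.3,-4.4,1.5,1],
  [0,0,-2.8,1.3,-4.4,1.5,1],
  [0,0,-2.8,1.3,-4.4,1.5,1],
  [0,0,-2.8,1.3,-4.4,1.5,1],
])

```text
t: 0.72
tcp_pos: [292.1, 360.5, 264.6]
tcp_rot: [0.953, -0.304, -0.0, 0.0]
ft_force: [0.7, 0.6, 0.6]
grip_width: 87.3
grip_force: 0.0
```

Call:
carry_out([
  [0,0,-2.8,1.3,-4.4,1.5,1],
  [0,0,-2.8,1.3,-4.4,1.5,1],
  [0,0,-2.8,1.3,-4.4,1,1],
  [0,0,-2.8,1.3,-4.4,1,1],
  [0,0,-2.8,1.3,-4.4,1,1],
])

```text
t: 1.35
tcp_pos: [356.9, 140.7, 324.6]
tcp_rot: [0.909, -0.418, -0.0, -0.0]
ft_force: [0.6, -0.2, -0.5]
grip_width: 86.7
grip_force: 0.0
```

Call:
carry_out([
  [0,0,-2.9,1.3,-4.4,0,1],
  [0,0,-2.9,1.3,-4.4,0,1],
  [0,0,-2.9,1.3,-4.4,0,1],
  [0,0,-2.9,1.3,-4.4,0,1],
  [0,0,-2.9,1.3,-4.4,0,1],
])

```text
t: 1.98
tcp_pos: [421.9, -79.2, 324.2]
tcp_rot: [0.849, -0.529, -0.0, -0.0]
ft_force: [2.0, 0.2, 0.2]
grip_width: 86.8
grip_force: 0.0
```

Call:
carry_out([
  [0,0,-2.9,1.3,-4.4,0,1],
  [0,0,-2.9,1.3,-4.4,0,1],
  [0,0,-2.9,1.3,-4.4,0,1],
  [0,0,-2.9,1.3,-4.4,0,1],
  [0,0,0,0,0,0,1],
])

```text
t: 2.6
tcp_pos: [474.0, -255.8, 322.5]
tcp_rot: [0.79, -0.613, -0.002, 0.001]
ft_force: [-1.2, 0.6, -1.1]
grip_width: 86.8
grip_force: 0.0
```

```bash
python3 - <<'E'
from h import *
o=robot.get_obs();print(o["tcp_pos"].round(1),R.from_quat(o["tcp_rot"]).as_matrix().round(3).tolist(),o["joints"].round(2),o["t"])
p,P,v=cloud("wrist");cv2.imwrite("pics/w1.png",p)
m=v&(P[...,2]>140)&(P[...,2]<165)&(np.hypot(P[...,0]-491,P[...,1]+300)<90)
print(rect(P[m]),m.sum(),np.median(P[m][:,2]),np.median(P[v&(abs(P[...,2])<20)][:,2]))
E
```

```text
[ 474.  -255.8  322.5] [[0.248, -0.969, -0.003], [-0.969, -0.248, 0.001], [-0.002, 0.003, -1.0]] [-0.19  0.17  0.04 -0.   -1.44  0.44] 2.6
(array([ 490.1, -303.6]), array([ 41.9, 100.1]), 11.6) 2717 148.9612136207121 -0.7040699872605956
```

The wrist view puts the case at (490,-304), 11.6°, which agrees with the earlier estimate. Next I'll tilt the tool 45° about the thickness axis and move to the pre-grasp.

Call:
carry_out([
  [0,0,-2.7,0.6,-2.4,0,1],
  [8.82,1.81,0,0.6,-2.4,-1,1],
  [8.82,1.81,0,0.6,-2.4,-1,1],
  [8.82,1.81,0,0.6,-2.4,-1,1],
  [8.82,1.81,0,0.6,-2.4,-1,1],
])

```text
t: 3.28
tcp_pos: [504.6, -373.3, 285.3]
tcp_rot: [0.739, -0.598, -0.24, -0.197]
ft_force: [0.4, 0.7, -0.4]
grip_width: 86.9
grip_force: 0.0
```

Call:
carry_out([
  [8.82,1.81,0,0.1,-0.2,-2,1],
  [0,0,0,0,0,-4,1],
  [0,0,0,0,0,-4.3,1],
  [0,0,0,0,0,0,1],
  [0,0,0,0,0,0,1],
])

```text
t: 3.9
tcp_pos: [505.7, -375.6, 183.6]
tcp_rot: [0.718, -0.582, -0.295, -0.242]
ft_force: [-0.7, 0.4, 0.9]
grip_width: 86.9
grip_force: 0.0
```

```bash
cat > st.py <<'E'
from h import *
o=robot.get_obs();print(o["t"].round(2),o["tcp_pos"].round(1),R.from_quat(o["tcp_rot"]).as_matrix().round(3).tolist(),"q",o["joints"].round(2),"F",o["ft_force"].round(1),"M",o["ft_torque"].round(2),"w",o["grip_width"].round(1),o["grip_force"].round(1))
E
python3 st.py
```

```text
Traceback (most recent call last):
  File "st.py", line 2, in <module>
    o=robot.get_obs();print(o["t"].round(2),o["tcp_pos"].round(1),R.from_quat(o["tcp_rot"]).as_matrix().round(3).tolist(),"q",o["joints"].round(2),"F",o["ft_force"].round(1),"M",o["ft_torque"].round(2),"w",o["grip_width"].round(1),o["grip_force"].round(1))
                            ^^^^^^^^^^^^
AttributeError: 'float' object has no attribute 'round'
```

Call:
carry_out([
  [0,0,0,-0.37,1.69,-1.85,1],
  [0,0,0,-0.37,1.69,-1.85,1],
  [0,0,0,-0.37,1.69,-1.85,1],
  [0,0,0,-0.37,1.69,-1.85,1],
  [0,0,0,0,0,0,1],
])

```text
t: 4.53
tcp_pos: [490.7, -307.3, 109.4]
tcp_rot: [0.718, -0.581, -0.295, -0.243]
ft_force: [0.0, -0.4, 0.1]
grip_width: 87.0
grip_force: 0.0
```

```bash
sed -i 's/o\["t"\].round(2)/round(o["t"],2)/;s/o\["grip_width"\].round(1),o\["grip_force"\].round(1)/round(float(o["grip_width"]),1),round(float(o["grip_force"]),1)/' st.py; python3 st.py; python3 - <<'E'
from h import *
p,_=optics.camera("side");w,_=optics.camera("wrist")
cv2.imwrite("pics/g1.png",np.hstack([p[80:380,260:560],w[60:360,130:430]]))
E
```

```text
4.53 [ 490.7 -307.3  109.4] [[0.15, -0.978, -0.142], [-0.692, -0.206, 0.692], [-0.706, -0.005, -0.708]] q [-0.61  0.75  0.39 -0.52 -1.8   0.85] F [ 0.  -0.4  0.1] M [-1.41 -0.32  0.03] w 87.0 0.0
```

View pics/g1.png

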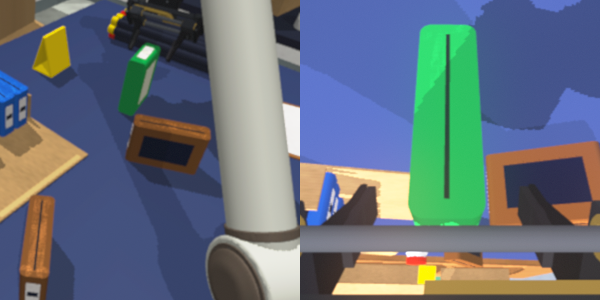

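The fingers straddle the case evenly (wrist view, case at (445,130), fingers on both sides). I'll close and lift.

Call:
carry_out([
  [0,0,0,0,0,0,0.4],
  [0,0,0,0,0,0,0.2],
  [0,0,0,0,0,0,0.2],
  [0,0,0,0,0,0,0.2],
  [0,0,0,0,0,0,0.2],
], grip_force=45)

```text
t: 5.25
tcp_pos: [490.2, -308.2, 107.4]
tcp_rot: [0.717, -0.582, -0.296, -0.243]
ft_force: [0.3, 0.4, 0.1]
grip_width: 45.1
grip_force: 0.0
```

Call:
carry_out([
  [0,0,0,0,0,0,0.2],
  [0,0,0,0,0,2,0.2],
  [0,0,0,0,0,3,0.2],
  [0,0,0,0,0,4,0.2],
  [0,0,0,0,0,4,0.2],
])

```text
t: 5.88
tcp_pos: [490.1, -308.2, 239.6]
tcp_rot: [0.718, -0.582, -0.295, -0.242]
ft_force: [0.7, -0.5, -2.9]
grip_width: 41.3
grip_force: 45.0
```

```bash
python3 st.py; python3 - <<'E'
from h import *
p,P,v=cloud("top")
m=mask(p,"green")&v;m&=np.hypot(P[...,0],P[...,1])<900
print(np.percentile(P[m][:,2],[2,98]),m.sum())
E
```

```text
5.88 [ 490.1 -308.2  239.6] [[0.148, -0.979, -0.142], [-0.692, -0.205, 0.692], [-0.706, -0.004, -0.708]] q [-0.61  0.65  0.55 -0.57 -2.02  0.72] F [ 0.7 -0.5 -2.9] M [-2.01 -0.53 -0.02] w 41.3 45.0
[142.38384178 283.39429031] 2091
```

Held firmly at 45 N and 41.3 mm. Now I'll untilt, yaw to the carton's axis, and tilt on the other side, so the case turns lying in the air.

Call:
carry_out([
  [-8.82,-1.81,0,0,0,1,0.2],
  [-8.82,-1.81,0,0,0,1,0.2],
  [-8.82,-1.81,0,0,0,1,0.2],
  [-8.82,-1.81,0,0,0,1,0.2],
  [-8.82,-1.81,0,0,0,1,0.2],
])

```text
t: 6.55
tcp_pos: [490.0, -307.9, 289.4]
tcp_rot: [0.777, -0.63, 0.003, 0.001]
ft_force: [0.3, 1.2, -3.1]
grip_width: 41.8
grip_force: 45.0
```

Call:
carry_out([
  [0,0,7.84,0,3.6,0,0.2],
  [0,0,7.84,0,3.6,0,0.2],
  [0,0,7.84,0,3.6,0,0.2],
  [0,0,7.84,0,3.6,0,0.2],
  [0,0,7.84,0,3.6,0,0.2],
])

```text
t: 7.18
tcp_pos: [489.3, -126.7, 288.1]
tcp_rot: [0.944, -0.331, -0.0, -0.0]
ft_force: [-1.2, 0.2, -3.1]
grip_width: 41.4
grip_force: 45.0
```

Call:
carry_out([
  [0,0,7.84,0.2,3.6,0,0.2],
  [0,0,7.84,0.2,3.6,0,0.2],
  [0,0,7.84,0.2,3.6,0,0.2],
  [0,0,7.84,0.2,3.6,0,0.2],
  [0,0,7.84,0.2,3.6,0,0.2],
])

```text
t: 7.8
tcp_pos: [499.3, 53.0, 288.1]
tcp_rot: [1.0, 0.005, -0.0, -0.0]
ft_force: [0.5, 0.2, -1.4]
grip_width: 41.9
grip_force: 45.0
```

Call:
carry_out([
  [0,-9,0,0,0,0,0.2],
  [0,-9,0,0,0,0,0.2],
  [0,-9,0,0,0,0,0.2],
  [0,-9,0,0,0,0,0.2],
  [0,-9,0,0,0,0,0.2],
])

```text
t: 8.43
tcp_pos: [510.6, 36.9, 299.1]
tcp_rot: [0.936, -0.007, 0.353, 0.012]
ft_force: [1.9, -2.1, -0.4]
grip_width: 41.8
grip_force: 45.0
```

```bash
python3 st.py
```

```text
8.43 [510.6  36.9 299.1] [[0.751, -0.023, 0.66], [-0.005, -1.0, -0.029], [0.66, 0.018, -0.751]] q [ 0.5  -0.25 -0.9   0.93 -0.44  0.29] F [ 1.9 -2.1 -0.4] M [-0.27  1.44 -0.32] w 41.8 45.0
```

Call:
carry_out([
  [0,0,0,0,0,-2,0.2],
  [0,0,0,0,0,-2,0.2],
  [0,0,0,0,0,-2,0.2],
  [0,0,0,0,0,-2,0.2],
  [0,0,0,0,0,0,0.2],
])

```text
t: 9.05
tcp_pos: [508.8, 39.8, 233.6]
tcp_rot: [0.939, -0.01, 0.343, 0.017]
ft_force: [0.0, 0.2, -2.4]
grip_width: 41.5
grip_force: 45.0
```

```bash
python3 st.py; python3 - <<'E'
from h import *
p,P,v=cloud("top");cv2.imwrite("pics/t2.png",p)
s,_=optics.camera("side");cv2.imwrite("pics/s2.png",np.hstack([p[60:360,140:440],s[60:360,130:430]]))
E
```

```text
9.05 [508.8  39.8 233.6] [[0.764, -0.031, 0.644], [-0.008, -0.999, -0.039], [0.645, 0.025, -0.764]] q [ 0.19 -0.17 -1.05  1.55 -0.16 -0.14] F [ 0.   0.2 -2.4] M [ 0.09  1.96 -0.01] w 41.5 45.0
```

View pics/s2.png

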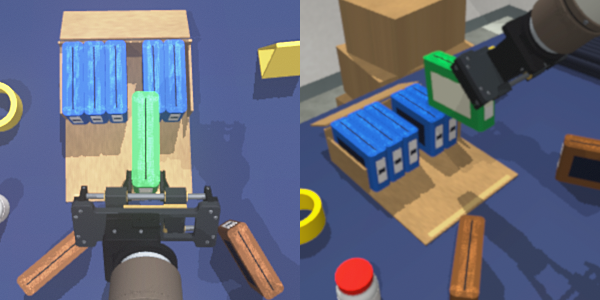

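The forward tilt reaches its joint limit this close to the base. Sideways tilts are easy, so I'll lay the case down on the free table at about (520,-230) and carry it to the flap afterwards, tool down.

Call:
carry_out([
  [0,8,0,0,0,2,0.2],
  [0,8,0,0,0,2,0.2],
  [0,8,0,0,0,1.5,0.2],
  [0,8,0,0,0,0,0.2],
  [0,8,0,0,0,0,0.2],
])

```text
t: 9.78
tcp_pos: [550.4, 1.7, 301.8]
tcp_rot: [0.984, -0.022, 0.171, 0.056]
ft_force: [1.1, -1.2, -2.2]
grip_width: 41.7
grip_force: 45.0
```

Call:
carry_out([
  [0,0,-7.84,0.1,-2.4,0,0.2],
  [0,0,-7.84,0.1,-2.4,0,0.2],
  [0,0,-7.84,0.1,-2.4,0,0.2],
  [0,0,-7.84,0.1,-2.4,0,0.2],
  [0,0,-7.84,0.1,-2.4,0,0.2],
])

```text
t: 10.4
tcp_pos: [555.9, -120.4, 300.7]
tcp_rot: [0.918, -0.354, 0.142, 0.112]
ft_force: [-0.0, -0.4, -2.5]
grip_width: 41.4
grip_force: 45.0
```

Call:
carry_out([
  [0,0,-7.84,0.1,-2.4,0,0.2],
  [0,0,-7.84,0.1,-2.4,0,0.2],
  [0,0,-7.84,0.1,-2.4,0,0.2],
  [0,0,-7.84,0.1,-2.4,0,0.2],
  [0,0,-7.84,0.1,-2.4,0,0.2],
])

```text
t: 11.02
tcp_pos: [561.6, -240.2, 300.6]
tcp_rot: [0.746, -0.641, 0.096, 0.153]
ft_force: [-0.2, 0.4, -2.8]
grip_width: 41.3
grip_force: 45.0
```

```bash
cat >> st.py <<'E'
def fix(zdir,ydir,pos=None):
    """rotation vector (deg, world) from the measured to the wanted tool axes, and shift in cm"""
    z=np.array(zdir,float);z/=np.linalg.norm(z);y=np.array(ydir,float);y-=z*(y@z);y/=np.linalg.norm(y)
    T=np.stack([np.cross(y,z),y,z],1)
    print("rot",np.degrees((R.from_matrix(T)*R.from_quat(o["tcp_rot"]).inv()).as_rotvec()).round(2),
          "shift",None if pos is None else ((np.array(pos)-o["tcp_pos"])/10).round(2))
E
python3 - <<'E'
from st import *
t=np.radians(11.6);d=np.array([-np.sin(t),np.cos(t),0]);y=-np.array([np.cos(t),np.sin(t),0])
fix([0,0,-1],y,[513.5,-198,270])
fix(-d-[0,0,1],y,[513.5,-198,150])
E
```

```text
11.03 [ 561.6 -240.2  300.6] [[0.16, -0.986, -0.052], [-0.927, -0.132, -0.351], [0.339, 0.104, -0.935]] q [ 0.05  0.28 -0.06  0.37 -1.32 -0.  ] F [-0.2  0.4 -2.8] M [ 1.16 -0.18 -0.02] w 41.3 45.0
rot [20.63 -2.52  2.89] shift [-4.81  4.22 -3.06]
rot [-23.72  -9.99   5.22] shift [ -4.81   4.22 -15.06]
```

Call:
carry_out([
  [-7.9,-3.33,1.74,-1.6,1.4,-1,0.2],
  [-7.9,-3.33,1.74,-1.6,1.4,-2,0.2],
  [-7.9,-3.33,1.74,-1.6,1.4,-3,0.2],
  [0,0,0,0,0,-3,0.2],
  [0,0,0,0,0,-3,0.2],
])

```text
t: 11.65
tcp_pos: [514.6, -198.6, 181.8]
tcp_rot: [0.718, -0.584, 0.294, 0.241]
ft_force: [0.9, 0.4, -2.3]
grip_width: 41.9
grip_force: 45.0
```

```bash
python3 - <<'E'
from st import *
t=np.radians(11.6);d=np.array([-np.sin(t),np.cos(t),0]);y=-np.array([np.cos(t),np.sin(t),0])
fix(-d-[0,0,1],y,[513.5,-198,65])
p,P,v=cloud("top")
m=mask(p,"green")&v;m&=np.hypot(P[...,0],P[...,1])<900
z=P[m];top=z[z[:,2]>np.percentile(z[:,2],30)]
A=np.c_[top[:,:2]-top[:,:2].mean(0),np.ones(len(top))];print("top slope",np.linalg.lstsq(A,top[:,2],rcond=None)[0],rect(top),np.percentile(z[:,2],[5,50,95]))
E
```

```text
11.65 [ 514.6 -198.6  181.8] [[0.146, -0.979, 0.14], [-0.697, -0.202, -0.688], [0.702, 0.003, -0.712]] q [ 0.24  0.22 -0.8   1.06 -0.94 -0.87] F [ 0.9  0.4 -2.3] M [2.12 0.29 0.04] w 41.9 45.0
rot [-0.34 -0.23 -0.07] shift [ -0.11   0.06 -11.68]
top slope [-1.12213232e-02  4.30008664e-02  2.25355040e+02] (array([ 521.4, -224. ]), array([ 43.5, 164.1]), 12.3) [220.20610042 224.11250453 227.04353324]
```

Call:
carry_out([
  [-2.2,-0.5,0,-0.1,0,-3,0.2],
  [0,0,0,0,0,-3,0.2],
  [0,0,0,0,0,-3,0.2],
  [0,0,0,0,0,-2,0.2],
  [0,0,0,0,0,0,0.2],
])

```text
t: 12.32
tcp_pos: [513.8, -200.3, 72.1]
tcp_rot: [0.711, -0.579, 0.307, 0.254]
ft_force: [-0.0, -0.8, -2.8]
grip_width: 41.4
grip_force: 45.0
```

```bash
python3 - <<'E'
from st import *
p,P,v=cloud("top")
m=mask(p,"green")&v;m&=np.hypot(P[...,0],P[...,1])<900
z=P[m];top=z[z[:,2]>np.percentile(z[:,2],30)]
A=np.c_[top[:,:2]-top[:,:2].mean(0),np.ones(len(top))];print("top slope",np.linalg.lstsq(A,top[:,2],rcond=None)[0],rect(top),np.percentile(z[:,2],[5,50,95]))
E
```

```text
12.32 [ 513.8 -200.3   72.1] [[0.14, -0.98, 0.143], [-0.668, -0.2, -0.717], [0.731, 0.005, -0.682]] q [ 0.14  0.4  -0.95  1.42 -0.83 -1.26] F [-0.  -0.8 -2.8] M [2.16 0.4  0.04] w 41.4 45.0
top slope [-2.59279673e-03  1.40170029e-02  1.16796935e+02] (array([ 520.8, -223.7]), array([ 43. , 168.9]), 12.4) [112.47580732 115.70018085 118.17009884]
```

Call:
carry_out([
  [-0.6,-0.1,0,0,0,-0.7,0.2],
  [0,0,0,0,0,-0.5,0.2],
  [0,0,0,0,0,-0.1,0.2],
  [0,0,0,0,0,-0.1,0.2],
  [0,0,0,0,0,0,0.2],
])

```text
t: 13.0
tcp_pos: [513.1, -200.4, 58.3]
tcp_rot: [0.709, -0.578, 0.311, 0.257]
ft_force: [-0.6, -0.3, -2.5]
grip_width: 41.2
grip_force: 45.0
```

Call:
carry_out([
  [0,0,0,0,0,-0.1,0.2],
  [0,0,0,0,0,0,0.2],
  [0,0,0,0,0,-0.1,0.2],
  [0,0,0,0,0,0,0.2],
  [0,0,0,0,0,0,0.2],
])

```text
t: 13.62
tcp_pos: [513.2, -200.7, 56.9]
tcp_rot: [0.709, -0.578, 0.312, 0.257]
ft_force: [-2.4, 0.3, 3.2]
grip_width: 41.8
grip_force: 45.0
```

Contact has been felt (Fz changed by about 6 N). I'll release gently and back out along the tool axis.

Call:
carry_out([
  [0,0,0,0,0,0,0.52],
  [0,0,0,0,0,0,0.6],
  [0,0,0,0,0,0,0.8],
  [0,0,0,0,0,0,1],
  [0,0,0,0,0,0,1],
])

```text
t: 14.25
tcp_pos: [513.1, -200.4, 56.2]
tcp_rot: [0.709, -0.578, 0.311, 0.257]
ft_force: [0.5, -0.1, 0.2]
grip_width: 74.2
grip_force: 0.0
```

Call:
carry_out([
  [0,0,0,-0.3,1.4,1.4,1],
  [0,0,0,-0.5,2.5,2.5,1],
  [0,0,0,-0.5,2.5,2.5,1],
  [0,0,0,-0.1,0.8,3,1],
  [0,0,0,0,0,4,1],
])

```text
t: 14.88
tcp_pos: [498.8, -127.6, 190.7]
tcp_rot: [0.71, -0.577, 0.311, 0.257]
ft_force: [0.3, -0.5, -0.2]
grip_width: 87.2
grip_force: 0.0
```

```bash
python3 - <<'E'
from st import *
t=np.radians(11.6);y=-np.array([np.cos(t),np.sin(t),0])
p,P,v=cloud("top");s,_=optics.camera("side")
cv2.imwrite("pics/s3.png",np.hstack([p[60:360,140:540],s[60:360,160:560]]))
m=mask(p,"green")&v;m&=np.hypot(P[...,0],P[...,1])<900
z=P[m];top=z[z[:,2]>90];print(rect(top),np.median(top[:,2]))
fix([0,0,-1],y,[505,-156,230])
E
```

```text
14.88 [ 498.8 -127.6  190.7] [[0.14, -0.98, 0.144], [-0.66, -0.201, -0.724], [0.738, 0.007, -0.674]] q [ 0.46  0.22 -0.8   0.94 -1.08 -0.95] F [ 0.3 -0.5 -0.2] M [1.49 0.18 0.12] w 87.2 0.0
(array([ 521.6, -233.8]), array([ 41.8, 150.8]), 11.7) 99.60705270168441
rot [46.69  9.22 -0.16] shift [ 0.62 -2.84  3.93]
```

View pics/s3.png

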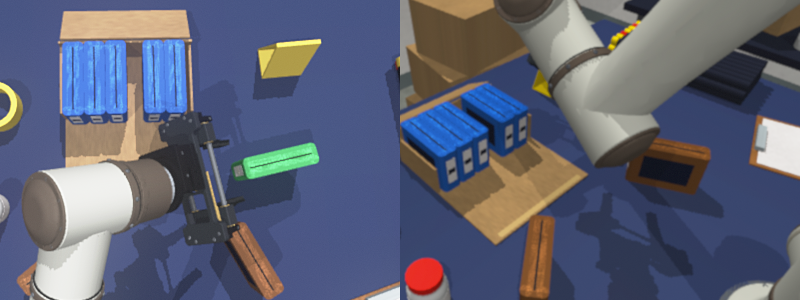

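The case is lying on its long narrow side, released, at about (520,-233) (picture (280,160)). Next I'll bring the tool vertical above its carton-side end and look with the wrist camera.

Call:
carry_out([
  [9.34,1.84,0,0.3,-1.3,0.8,1],
  [9.34,1.84,0,0.3,-1.3,0.8,1],
  [9.34,1.84,0,0.3,-1.3,0.8,1],
  [9.34,1.84,0,0.3,-1.3,0.8,1],
  [9.34,1.84,0,0.2,-1.3,0.8,1],
])

```text
t: 15.6
tcp_pos: [513.3, -193.2, 230.9]
tcp_rot: [0.775, -0.632, -0.001, -0.003]
ft_force: [-0.1, 0.4, -0.2]
grip_width: 87.0
grip_force: 0.0
```

```bash
python3 - <<'E'
from st import *
p,P,v=cloud("wrist")
m=v&(P[...,2]>90)&(P[...,2]<110)&(np.hypot(P[...,0]-520,P[...,1]+233)<95)
q=P[m];r=rect(q);print(r,np.median(q[:,2]))
a=r[2] if r[1][0]<r[1][1] else r[2]-90
t=np.radians(a);d=np.array([-np.sin(t),np.cos(t),0]);y=-np.array([np.cos(t),np.sin(t),0])
c=np.r_[r[0],0];fix([0,0,-1],y,c+40*d+[0,0,46])
m=mask(p,"blue")&v&(P[...,2]>98)&(P[...,2]<115)
k,l,s,_=cv2.connectedComponentsWithStats(m.astype(np.uint8))
for i in range(1,k):
    if s[i,4]>200:print("blue",rect(P[l==i]),s[i])
E
```

```text
15.6 [ 513.3 -193.2  230.9] [[0.202, -0.979, 0.002], [-0.979, -0.202, 0.006], [-0.006, -0.003, -1.0]] q [-0.07  0.23 -0.11 -0.01 -1.23  0.27] F [-0.1  0.4 -0.2] M [-0.02 -0.04  0.06] w 87.0 0.0
(array([ 519.3, -232.5]), array([ 42. , 149.8]), 11.6) 99.1520807203477
rot [-0.35  0.13 -0.05] shift [-2.000e-01 -1.000e-02 -1.849e+01]
```

Well aligned. I'll descend 18.5 cm, grip at 55 N and lift.

Call:
carry_out([
  [0,0,0,-0.2,0,-5,1],
  [0,0,0,0,0,-5,1],
  [0,0,0,0,0,-5,1],
  [0,0,0,0,0,-3.3,1],
  [0,0,0,0,0,0,1],
])

```text
t: 16.27
tcp_pos: [508.0, -193.2, 44.1]
tcp_rot: [0.775, -0.632, -0.003, 0.002]
ft_force: [0.2, -0.3, 0.7]
grip_width: 86.7
grip_force: 0.0
```

Call:
carry_out([
  [0,0,0,0,0,0,0.4],
  [0,0,0,0,0,0,0.2],
  [0,0,0,0,0,0,0.2],
  [0,0,0,0,0,0,0.2],
  [0,0,0,0,0,0,0.2],
], grip_force=55)

```text
t: 16.9
tcp_pos: [511.2, -193.4, 47.5]
tcp_rot: [0.775, -0.632, 0.001, -0.001]
ft_force: [-0.4, -1.0, -0.2]
grip_width: 45.2
grip_force: 0.0
```

Call:
carry_out([
  [0,0,0,0,0,0,0.2],
  [0,0,0,0,0,0,0.2],
  [0,0,0,0,0,1,0.2],
  [0,0,0,0,0,1,0.2],
  [0,0,0,0,0,2,0.2],
])

```text
t: 17.52
tcp_pos: [510.2, -193.2, 87.2]
tcp_rot: [0.775, -0.632, -0.001, -0.0]
ft_force: [-0.2, -0.2, -2.3]
grip_width: 41.1
grip_force: 55.0
```

```bash
python3 st.py
```

```text
17.52 [ 510.2 -193.2   87.2] [[0.2, -0.98, -0.001], [-0.98, -0.2, 0.001], [-0.001, 0.001, -1.0]] q [-0.07  0.35 -0.33 -0.   -0.89  0.27] F [-0.2 -0.2 -2.3] M [ 0.11 -0.02 -0.01] w 41.1 55.0
```

Call:
carry_out([
  [0,0,0,0,0,4,0.2],
  [0,0,7.84,0,2.0,4,0.2],
  [0,0,7.84,0,2.4,2,0.2],
  [0,0,7.84,0,2.4,0,0.2],
  [0,0,7.84,0,2.4,0,0.2],
])

```text
t: 18.15
tcp_pos: [510.7, -100.6, 188.0]
tcp_rot: [0.918, -0.397, 0.0, -0.001]
ft_force: [0.6, -0.1, -2.4]
grip_width: 41.4
grip_force: 55.0
```

Call:
carry_out([
  [0,0,7.84,-0.3,2.4,0,0.2],
  [0,0,7.84,-0.4,2.5,0,0.2],
  [0,0,7.84,-0.4,2.6,0,0.2],
  [0,0,7.84,-0.4,2.6,0,0.2],
  [0,0,7.84,-0.4,2.6,0,0.2],
])

```text
t: 18.77
tcp_pos: [491.5, 26.3, 187.6]
tcp_rot: [0.998, -0.066, -0.0, -0.001]
ft_force: [0.2, -0.1, -1.5]
grip_width: 41.6
grip_force: 55.0
```

Call:
carry_out([
  [0,0,7.84,-0.3,2.4,0,0.2],
  [0,0,0,0,0,0,0.2],
  [0,0,0,0,0,0,0.2],
  [0,0,0,0,0,0,0.2],
  [0,0,0,0,0,0,0.2],
])

```text
t: 19.4
tcp_pos: [489.1, 49.0, 187.2]
tcp_rot: [1.0, -0.001, -0.0, -0.001]
ft_force: [-0.2, 0.7, -3.7]
grip_width: 41.5
grip_force: 55.0
```

```bash
cat > look.py <<'E'
from st import *
def look(n,f=None,zg=None):
    p,P,v=cloud(n)
    if f:cv2.imwrite(f,p)
    m=(mask(p,"blue")&v&(P[...,2]>98)&(P[...,2]<112)).astype(np.uint8)
    k,l,s,_=cv2.connectedComponentsWithStats(m)
    for i in range(1,k):
        if s[i,4]>300:
            q=P[l==i];print(n,"blue",rect(q),"y",np.percentile(q[:,1],[.5,99.5]).round(1),"x",np.percentile(q[:,0],[.5,99.5]).round(1),"z",q[:,2].mean().round(1))
    m=mask(p,"green")&v&(np.hypot(P[...,0],P[...,1])<900);q=P[m]
    if len(q)>50:
        z=np.percentile(q[:,2],70);q=q[abs(q[:,2]-z)<8]
        A=np.c_[q[:,:2]-q[:,:2].mean(0),np.ones(len(q))];print(n,"green",rect(q),"slope,z",np.linalg.lstsq(A,q[:,2],rcond=None)[0].round(3),"y",np.percentile(q[:,1],[.5,99.5]).round(1))
    return p,P,v
E
python3 - <<'E'
from look import *
look("wrist","pics/w4.png");look("top")
fix([0,0,-1],[0,-1,0],[488,51,190])
E
```

```text
19.4 [489.1  49.  187.2] [[1.0, -0.002, -0.0], [-0.002, -1.0, 0.001], [-0.0, -0.001, -1.0]] q [ 0.43  0.16 -0.31 -0.   -1.1   1.14] F [-0.2  0.7 -3.7] M [-0.01  0.1  -0.03] w 41.5 55.0
wrist blue (array([642.7, 132.9]), array([128. ,  47.5]), 89.9) y [ 69.6 195.4] x [619.3 665.9] z 103.0
wrist blue (array([642.9,  -7.1]), array([84.7, 45.9]), 89.6) y [-48.8  35. ] x [620.1 665.4] z 103.0
wrist green (array([528.3,  46.6]), array([ 55. , 150.9]), 89.1) slope,z [-5.00000e-03  3.00000e-03  2.38923e+02] y [26.5 69.1]
top blue (array([696.4, 130.6]), array([151.2, 125.9]), 0.5) y [ 68.4 192.6] x [621.6 770. ] z 103.6
top blue (array([698.4,  -8.6]), array([147. ,  83.9]), 0.0) y [-50.   32.9] x [631.3 770.4] z 103.5
rot [-0.08 -0.01  0.1 ] shift [-0.11  0.2   0.28]
```

View pics/w4.png

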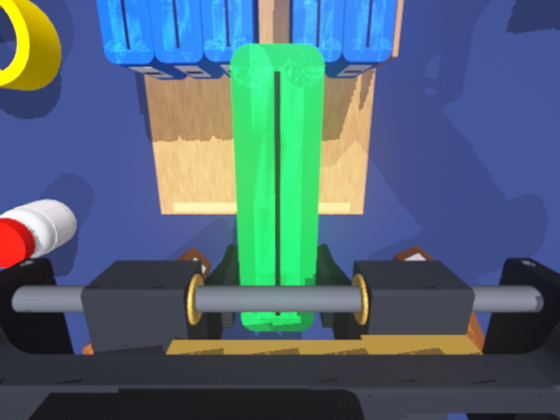

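The wrist view shows the green case (275,180) squarely in front of the gap (273,20). The gap spans y = 35.0 to 69.6, centre about 52.5 to 53.5. I'll shift +4 mm and lower onto the flap.

Call:
carry_out([
  [0,0,0.1,0,0.4,-3,0.2],
  [0,0,0,0,0,-4,0.2],
  [0,0,0,0,0,-4,0.2],
  [0,0,0,0,0,-2,0.2],
  [0,0,0,0,0,0,0.2],
])

```text
t: 20.12
tcp_pos: [487.9, 52.9, 55.8]
tcp_rot: [1.0, 0.001, -0.002, 0.0]
ft_force: [0.4, -0.7, -1.4]
grip_width: 41.5
grip_force: 55.0
```

Call:
carry_out([
  [0,0,0,0,0,-0.1,0.2],
  [0,0,0,0,0,-0.1,0.2],
  [0,0,0,0,0,-0.1,0.2],
  [0,0,0,0,0,0,0.2],
  [0,0,0,0,0,0,0.2],
])

```text
t: 20.75
tcp_pos: [489.2, 53.6, 54.4]
tcp_rot: [1.0, 0.001, 0.0, -0.001]
ft_force: [-0.1, 0.8, -2.2]
grip_width: 41.6
grip_force: 55.0
```

```bash
python3 st.py
```

```text
20.75 [489.2  53.6  54.4] [[1.0, 0.002, 0.0], [0.002, -1.0, 0.002], [0.0, -0.002, -1.0]] q [ 0.44  0.31 -0.49 -0.   -0.76  1.13] F [-0.1  0.8 -2.2] M [-0.05  0.11  0.04] w 41.6 55.0
```

Call:
carry_out([
  [0,0,0,0,0,-0.1,0.2],
  [0,0,0,0,0,-0.1,0.2],
  [0,0,0,0,0,0,0.2],
  [0,0,0,0.6,0,0,0.2],
  [0,0,0,0.6,0,0,0.2],
])

```text
t: 21.38
tcp_pos: [501.8, 53.7, 52.3]
tcp_rot: [1.0, 0.001, 0.0, -0.001]
ft_force: [-0.3, -0.5, -2.0]
grip_width: 41.6
grip_force: 55.0
```

Call:
carry_out([
  [0,0,0,0.5,0,0,0.2],
  [0,0,0,0.4,0,0,0.2],
  [0,0,0,0.4,0,0,0.2],
  [0,0,0,0.4,0,0,0.2],
  [0,0,0,0.4,0,0,0.2],
])

```text
t: 22.0
tcp_pos: [515.6, 51.9, 51.6]
tcp_rot: [1.0, 0.0, -0.007, 0.001]
ft_force: [-18.5, 1.9, 13.1]
grip_width: 41.4
grip_force: 55.0
```

```bash
python3 - <<'E'
from look import *
look("wrist");look("top","pics/t5.png")
E
```

```text
22.0 [515.6  51.9  51.6] [[1.0, 0.001, -0.014], [0.001, -1.0, -0.002], [-0.014, 0.002, -1.0]] q [ 0.41  0.36 -0.42 -0.01 -0.8   1.16] F [-18.5   1.9  13.1] M [0.63 4.93 0.16] w 41.4 55.0
wrist blue (array([633.1, 123.1]), array([ 27.5, 106.8]), 0.5) y [ 70.1 171.7] x [619.5 646.2] z 103.0
wrist blue (array([633.5,  -9.1]), array([85.7, 26.6]), 89.5) y [-50.2  33.3] x [620.4 646.1] z 103.1
wrist green (array([555.3,  52. ]), array([150.8,  44.9]), 0.7) slope,z [-4.00000e-03  1.00000e-03  1.03338e+02] y [30.9 72.4]
top blue (array([697.6, -10.1]), array([152. ,  83.6]), 0.7) y [-51.4  31.5] x [623.1 771.8] z 103.6
top blue (array([696.7, 130.7]), array([151.8, 125.9]), 0.6) y [ 69.2 192.6] x [621.8 770.3] z 103.5
```

The nose is on centre and the right group has begun to yield, with 18 N of push. I'll continue slowly.

Call:
carry_out([
  [0,0,0,0.3,0,0,0.2],
  [0,0,0,0.3,0,0,0.2],
  [0,0,0,0.3,0,0,0.2],
  [0,0,0,0.3,0,0,0.2],
  [0,0,0,0.3,0,0,0.2],
])

```text
t: 22.72
tcp_pos: [534.7, 52.2, 51.9]
tcp_rot: [1.0, 0.0, -0.003, 0.0]
ft_force: [-6.3, -2.1, 2.6]
grip_width: 41.5
grip_force: 55.0
```

```bash
python3 - <<'E'
from look import *
look("wrist");look("top","pics/t5.png")
E
```

```text
22.73 [534.7  52.2  51.9] [[1.0, 0.0, -0.006], [0.0, -1.0, -0.001], [-0.006, 0.001, -1.0]] q [ 0.4   0.38 -0.38 -0.   -0.81  1.17] F [-6.3 -2.1  2.6] M [-0.98  1.74 -0.21] w 41.5 55.0
wrist blue (array([643. , 126.8]), array([ 46.1, 110.3]), 0.6) y [ 72.6 177.3] x [620.5 665.2] z 103.1
wrist blue (array([643.3, -11.2]), array([86. , 45.1]), 89.6) y [-52.9  30.9] x [621.2 665.1] z 103.2
wrist green (array([574.3,  52.3]), array([150.7,  45. ]), 0.4) slope,z [-7.00000e-03  2.00000e-03  1.03482e+02] y [31.  72.5]
top blue (array([698.1, -11.2]), array([152.3,  83.5]), 1.6) y [-53.5  30.8] x [624.4 772. ] z 103.6
top blue (array([696.5, 132.8]), array([126.1, 153.6]), 88.8) y [ 69.3 194.6] x [622.8 770.6] z 103.5
top green (array([505.6,  50.6]), array([38.7,  6. ]), 88.4) slope,z [ 1.20000e-02 -3.60000e-02  1.04095e+02] y [31.9 69.2]
```

The nose is in and the gap is open at 41.7 mm. I'll slide on about 62 mm.

Call:
carry_out([
  [0,0,0,0.6,0,0,0.2],
  [0,0,0,0.6,0,0,0.2],
  [0,0,0,0.6,0,0,0.2],
  [0,0,0,0.6,0,0,0.2],
  [0,0,0,0.6,0,0,0.2],
])

```text
t: 23.45
tcp_pos: [563.7, 52.0, 52.0]
tcp_rot: [1.0, 0.0, -0.004, 0.001]
ft_force: [-7.9, -1.7, 5.9]
grip_width: 41.8
grip_force: 55.0
```

Call:
carry_out([
  [0,0,0,0.6,0,0,0.2],
  [0,0,0,0.6,0,0,0.2],
  [0,0,0,0.6,0,0,0.2],
  [0,0,0,0.6,0,0,0.2],
  [0,0,0,0.4,0,0,0.2],
])

```text
t: 24.08
tcp_pos: [590.5, 51.8, 52.1]
tcp_rot: [1.0, 0.0, -0.005, 0.001]
ft_force: [-11.4, -2.1, 7.1]
grip_width: 41.2
grip_force: 55.0
```

```bash
python3 - <<'E'
from look import *
look("wrist","pics/w6.png");look("top","pics/t6.png")
E
```

```text
24.07 [590.5  51.8  52.1] [[1.0, 0.0, -0.01], [0.0, -1.0, -0.002], [-0.01, 0.002, -1.0]] q [ 0.36  0.47 -0.24 -0.   -0.88  1.21] F [-11.4  -2.1   7.1] M [-0.82  3.29 -0.11] w 41.2 55.0
wrist blue (array([670.6, 133.7]), array([102.6, 125. ]), 0.2) y [ 72.7 190.1] x [621.3 720.8] z 103.1
wrist blue (array([671.8, -13.3]), array([104. ,  85.4]), 2.7) y [-54.9  30.2] x [622.3 720.8] z 103.2
wrist green (array([630.1,  49.9]), array([ 54.1, 150.6]), 89.6) slope,z [-8.00000e-03  0.00000e+00  1.03571e+02] y [30.5 72.1]
top blue (array([712.9, -33.1]), array([132. ,  54.9]), 10.6) y [-55.3   1.6] x [645.8 772.6] z 103.6
top blue (array([736.1, 139.4]), array([ 70.2, 113. ]), 2.4) y [ 90.3 194.5] x [702.6 771.7] z 103.5
top green (array([569.2,  49.9]), array([37.2, 23.6]), 88.8) slope,z [9.5000e-02 4.0000e-03 1.0398e+02] y [31.3 68.6]
```

Centre at 630, so about 65 mm remain. I'll release, back the fingers out in front, shut them and push on the end.

Call:
carry_out([
  [0,0,0,-0.3,0,0,0.2],
  [0,0,0,0,0,0,0.6],
  [0,0,0,0,0,0,0.8],
  [0,0,0,0,0,0,0.8],
  [0,0,0,0,0,0,0.8],
])

```text
t: 24.8
tcp_pos: [592.5, 54.0, 52.4]
tcp_rot: [1.0, 0.001, 0.0, -0.001]
ft_force: [0.3, 0.6, 0.5]
grip_width: 68.0
grip_force: 0.0
```

Call:
carry_out([
  [0,0,0,-2,0,0,0.8],
  [0,0,0,-2.5,0,0,0.8],
  [0,0,0,-2.7,0,0,0.8],
  [0,0,0,0,0,-0.5,0],
  [0,0,0,0,0,0,0],
], grip_force=20)

```text
t: 25.42
tcp_pos: [520.8, 53.8, 47.2]
tcp_rot: [1.0, 0.001, 0.0, -0.001]
ft_force: [0.9, 0.6, 0.7]
grip_width: 56.7
grip_force: 0.0
```

Call:
carry_out([
  [0,0,0,0,0,0,0],
  [0,0,0,0,0,0,0],
  [0,0,0,0,0,0,0],
  [0,0,0,0,0,0,0],
  [0,0,0,0,0,0,0],
])

```text
t: 26.05
tcp_pos: [520.1, 53.6, 47.2]
tcp_rot: [1.0, 0.001, -0.0, -0.001]
ft_force: [-0.4, -0.6, 0.5]
grip_width: 7.6
grip_force: 0.0
```

```bash
python3 - <<'E'
from look import *
look("wrist");look("top","pics/t7.png")
E
```

```text
26.05 [520.1  53.6  47.2] [[1.0, 0.001, -0.0], [0.001, -1.0, 0.001], [-0.0, -0.001, -1.0]] q [ 0.41  0.37 -0.43 -0.   -0.78  1.16] F [-0.4 -0.6  0.5] M [ 0.03 -0.05  0.  ] w 7.6 0.0
wrist blue (array([634.5, 126.2]), array([ 30.1, 105.2]), 0.1) y [ 74.2 171.7] x [620. 649.] z 103.0
wrist blue (array([635. , -14.5]), array([86.1, 29.4]), 89.4) y [-56.   27.7] x [621. 649.] z 103.1
wrist green (array([602.2,  51.9]), array([42.4, 94.6]), 89.7) slope,z [-1.00000e-03 -1.00000e-03  1.03166e+02] y [31.1 72.6]
top blue (array([697.9, -12.9]), array([151.4,  84.8]), 2.0) y [-55.6  29.3] x [624.  771.3] z 103.6
top blue (array([696.8, 134.2]), array([125.1, 153.8]), 88.8) y [ 71.3 196.3] x [622.2 770.4] z 103.5
top green (array([675.1,  50.3]), array([62.8, 41.9]), 1.3) slope,z [ 2.00000e-03 -7.00000e-03  1.03512e+02] y [29.1 70.6]
```

Call:
carry_out([
  [0,0,0,1.2,-0.15,0,0],
  [0,0,0,1.0,0,0,0],
  [0,0,0,0.6,0,0,0],
  [0,0,0,0.6,0,0,0],
  [0,0,0,0.6,0,0,0],
])

```text
t: 26.78
tcp_pos: [554.4, 50.4, 46.3]
tcp_rot: [1.0, 0.0, -0.006, 0.001]
ft_force: [-11.3, 0.3, 8.1]
grip_width: 0.7
grip_force: 6.0
```

Call:
carry_out([
  [0,0,0,0.7,0,0,0],
  [0,0,0,0.7,0,0,0],
  [0,0,0,0.7,0,0,0],
  [0,0,0,0.6,0,0,0],
  [0,0,0,0.6,0,0,0],
])

```text
t: 27.4
tcp_pos: [589.0, 50.9, 46.3]
tcp_rot: [1.0, 0.0, -0.005, 0.0]
ft_force: [-7.9, 0.3, 4.6]
grip_width: 0.4
grip_force: 3.9
```

```bash
python3 - <<'E'
from look import *
look("wrist");look("top","pics/t8.png")
E
```

```text
27.4 [589.   50.9  46.3] [[1.0, 0.0, -0.01], [0.0, -1.0, -0.001], [-0.01, 0.001, -1.0]] q [ 0.36  0.47 -0.25 -0.   -0.86  1.22] F [-7.9  0.3  4.6] M [-0.04  2.15 -0.03] w 0.4 3.9
wrist blue (array([668.8, 130.9]), array([116. , 100.7]), 88.7) y [ 73.1 184. ] x [621.3 717.4] z 103.1
wrist blue (array([669.6, -14.8]), array([97.8, 86.7]), 0.5) y [-56.6  27.8] x [622.2 717.4] z 103.2
wrist green (array([658.4,  51.3]), array([ 43.3, 119.7]), 89.7) slope,z [-1.00000e-03 -1.00000e-03  1.03188e+02] y [29.9 71.5]
top blue (array([714.9, -33.3]), array([136.4,  68. ]), 15.4) y [-56.6  10.1] x [643.3 772.4] z 103.7
top blue (array([734.2, 134.7]), array([ 75.3, 124.4]), 2.9) y [ 79.7 194.6] x [697.  771.6] z 103.5
```

Call:
carry_out([
  [0,0,0,0.6,0,0,0],
  [0,0,0,0.6,0,0,0],
  [0,0,0,0.6,0,0,0],
  [0,0,0,0.1,0,0,0],
  [0,0,0,0,0,0,0],
])

```text
t: 28.12
tcp_pos: [610.3, 51.5, 46.4]
tcp_rot: [1.0, 0.0, -0.002, -0.0]
ft_force: [-5.1, -0.8, 1.3]
grip_width: 0.8
grip_force: 2.4
```

Call:
carry_out([
  [0,0,0,0.1,0,0,0],
  [0,0,0,0.1,0,0,0],
  [0,0,0,0,0,0,0],
  [0,0,0,0,0,0,0],
  [0,0,0,0,0,0,0],
])

```text
t: 28.75
tcp_pos: [610.2, 51.3, 46.3]
tcp_rot: [1.0, 0.0, -0.004, 0.0]
ft_force: [-9.8, -0.4, 3.8]
grip_width: 0.6
grip_force: 4.7
```

```bash
python3 - <<'E'
from look import *
look("wrist")
E
```

```text
28.75 [610.2  51.3  46.3] [[1.0, 0.001, -0.008], [0.001, -1.0, -0.0], [-0.008, 0.0, -1.0]] q [ 0.35  0.5  -0.2  -0.   -0.88  1.23] F [-9.8 -0.4  3.8] M [-0.09  2.56 -0.03] w 0.6 4.7
wrist blue (array([679.7, 133.7]), array([122.1, 122.1]), 88.7) y [ 72.8 189.4] x [622.3 738.5] z 103.1
wrist blue (array([679.9, -15.1]), array([120. ,  85.7]), 0.8) y [-56.6  27.7] x [622.8 738.5] z 103.2
wrist green (array([679.6,  51.2]), array([ 43.3, 119.6]), 89.3) slope,z [-2.00000e-03 -2.00000e-03  1.03201e+02] y [29.8 71.5]
```

It looks flush. I'll press a bit more to confirm it is home against the back.

Call:
carry_out([
  [0,0,0,0.2,0,0,0],
  [0,0,0,0.2,0,0,0],
  [0,0,0,0.2,0,0,0],
  [0,0,0,0,0,0,0],
  [0,0,0,0,0,0,0],
])

```text
t: 29.42
tcp_pos: [609.7, 50.7, 46.4]
tcp_rot: [1.0, -0.0, -0.011, 0.001]
ft_force: [-23.0, 2.2, 14.5]
grip_width: 0.3
grip_force: 11.6
```

Call:
carry_out([
  [0,0,0,-0.6,0,0,0],
  [0,0,0,-2,0,0,0],
  [0,0,0,-4,0,0,0],
  [0,0,0,-4,0,2,0],
  [0,0,0,-2,0,5,0],
])

```text
t: 30.05
tcp_pos: [491.9, 51.7, 116.3]
tcp_rot: [1.0, 0.001, -0.002, -0.0]
ft_force: [1.2, 0.5, 0.7]
grip_width: 0.8
grip_force: 0.0
```

Call:
carry_out([
  [0,0,0,-1,0,5,0],
  [0,0,0,0,0,5,0],
  [0,0,0,0,0,4,0],
  [0,0,0,0,0,2,0],
  [0,0,0,0,0,0,0],
])

```text
t: 30.68
tcp_pos: [486.0, 52.8, 279.3]
tcp_rot: [1.0, 0.001, 0.003, -0.002]
ft_force: [-0.2, -0.3, -0.9]
grip_width: 0.4
grip_force: 0.0
```

```bash
python3 - <<'E'
from look import *
p,P,v=look("wrist","pics/w9.png")
t,_,_=look("top");s,_,_=look("side")
cv2.imwrite("pics/f.png",np.hstack([cv2.resize(t[60:220,180:360],(540,480)),cv2.resize(s[130:310,140:340],(533,480))])[:, :])
cv2.imwrite("pics/f.png",cv2.resize(cv2.imread("pics/f.png"),None,fx=.745,fy=.745))
# front line per case at z~100..104
for y0 in range(-45,190,10):
    m=v&(abs(P[...,1]-y0)<4)&(P[...,2]>98)&(P[...,2]<108)
    if m.sum()>20:print(y0,np.percentile(P[m][:,0],2).round(1),end="; ")
E
```

```text
30.68 [486.   52.8 279.3] [[1.0, 0.002, 0.007], [0.002, -1.0, 0.004], [0.007, -0.004, -1.0]] q [ 0.44  0.09 -0.16 -0.   -1.31  1.13] F [-0.2 -0.3 -0.9] M [-0.09  0.09 -0.03] w 0.4 0.0
wrist blue (array([657.5, 136.5]), array([126.7,  77.3]), 89.6) y [ 73.6 198.7] x [620.4 695.6] z 103.0
wrist blue (array([658.3, -15.8]), array([76.1, 85.1]), 0.5) y [-57.4  26.5] x [621.  695.3] z 103.0
wrist green (array([658.7,  50.6]), array([41.8, 75.1]), 89.2) slope,z [1.00000e-03 1.00000e-03 1.02977e+02] y [30.  71.6]
top blue (array([736.7, -15.1]), array([83.3, 72.4]), 90.0) y [-56.1  26.4] x [704.  772.7] z 103.6
top blue (array([697.2, 134.3]), array([124.9, 153.9]), 88.4) y [ 70.9 196.4] x [623.5 771.2] z 103.5
top green (array([746. ,  48.5]), array([40.4, 54.5]), 88.8) slope,z [-4.00000e-03 -5.00000e-03  1.03618e+02] y [28.2 69.2]
side blue (array([694.7, -11.3]), array([ 85.9, 151.1]), 90.0) y [-53.3  29.6] x [620.4 768. ] z 101.8
side blue (array([693.8, 138.6]), array([128.8, 152.3]), 88.6) y [ 75.5 203.2] x [619.5 767.7] z 102.0
side green (array([695.5,  50. ]), array([ 45.5, 150.5]), 88.1) slope,z [7.00000e-03 6.00000e-03 1.01766e+02] y [30.3 73.3]
-45 621.5; -35 621.5; -25 621.6; -15 625.8; -5 622.6; 5 622.6; 15 622.3; 25 625.7; 35 623.9; 45 622.6; 55 623.4; 65 623.6; 75 625.6; 85 622.5; 95 622.6; 105 622.7; 115 625.7; 125 621.2; 135 621.6; 145 621.6; 155 385.3; 165 385.9; 175 385.4; 185 385.7;
```

View pics/f.png

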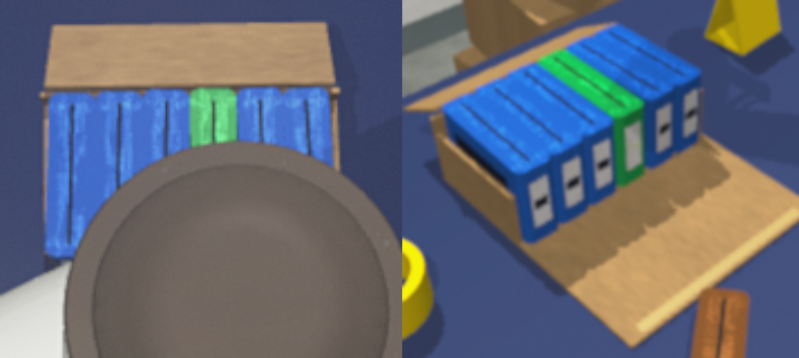

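The final view shows the green case at (615,120) flush between blue cases 3 and 4. All the fronts line up within about 1 mm, all the cases are upright, and the bystanders were never touched. The arm is clear, so I'm handing in.

```bash
python3 -c "
from station import robot
print(robot.sign_off())"
```

```text
the job is handed in; nothing more can be done
None
```

I laid the green case on its long narrow side and let go of it on the open table, then re-gripped it and pushed it between the third and fourth blue cases until it stopped against the back; all six cases stand upright with fronts level to about 1 mm, though the cases left of the gap may be turned by about 1°, and the job is handed in at about 31 s.

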